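Return the salt to the spice carousel, bring the dropper bottle round and hold

TASK

I am done with the salt: put the salt shaker back upright in the one empty wire pocket of the spice carousel and let go of it. Then turn the carousel until the dropper bottle stands squarely at the front, nearest your edge of the worktop, and finish with the wooden handle on top still gripped and the carousel still, so that it cannot turn while I lift the bottle out with my one clean hand. The other jars and the dropper bottle stay standing in their pockets, and the mug, tin and timer stay where they are.

Things in the scene. Friction and masses are not known exactly. Their poses are not given: they have to be found in the camera images.
- salt_shaker: Salt shaker: clear waisted body with a domed, perforated metal-grey top; 44 mm across at the foot, 90 mm tall, the top 24 mm (the dome) 34 mm across; about 0.1 kg. At first it stands alone on the worktop to the right of the carousel. Origin at the centre of its underside, z up.
- pocket_0 (a point): Floor centre of the one empty pocket, on the disc, 26 mm above the worktop. Each of the five pockets is two level 5 mm steel wire rings, tops 8.5 and 38.5 mm above the disc; the jar stands inside on the flat disc. Three pockets, this one too, are 49 mm clear inside, the two far ones 37 mm. Pocket centres lie 95 mm from the axis, 72 degrees apart; each has a wire leg on its outer side.
- carousel_base: The carousel's fixed round wooden foot, 204 mm across; origin on the worktop, on the carousel's vertical axis; axes parallel to the world's: -x is the front, squarely towards the robot's edge of the worktop. Above it turns a wooden disc, 272 mm across, upper face 26 mm above the worktop, with the five pockets and a central steel column 13 mm thick.
- turntable (a joint): Angle (rad) by which the disc with its pockets, column and handle has turned since the start; grows anticlockwise seen from above; no stops. It runs on a greased ball bearing (0.04 N m of friction, 0.3 N m s/rad of grease drag) and stays where it is left at rest, but a push turns it.
- carousel_handle: Wooden grip bar on top of the column, fixed to the disc and turning with it: 56 mm long (its own x), 16 mm thick (its own y), 36 mm tall with rounded edges. Origin on the axis, 138 mm above the worktop; the wood reaches from 6 to 42 mm above the origin. Its +x points away from the empty pocket.
- dropper_bottle: Slim brown bottle with a black rubber dropper bulb on top, 33 mm across, 102 mm tall, narrowing to a 13 mm bulb above 76 mm, in one of the two narrow pockets, resting on the disc. Origin at the centre of its underside, z up.
- capped_bottle: Slim brown bottle with a plain screw cap, 33 mm across, 94 mm tall, in the other narrow pocket, resting on the disc. Origin at the centre of its underside, z up.
- red_lid_jar: Spice jar with a wide lid, 45 mm across, 106 mm tall, in one of the two wide pockets next to the empty one, resting on the disc. Origin at the centre of its underside, z up.
- metal_lid_jar: Glass jar with a metal lid, 45 mm across, 92 mm tall, in the other wide pocket next to the empty one, resting on the disc. Origin at the centre of its underside, z up.
- mug: White mug, 87 mm across with a handle at the side, 96 mm tall, on the worktop at the far right; bystander. Origin at the middle of its underside, handle included.
- tuna_tin: Flat round tin, 86 mm across, 40 mm tall, on the worktop to the left; bystander. Origin at the centre of its underside.
- egg_timer: Round kitchen timer, 61 mm across, 44 mm tall, on the worktop to the left; bystander. Origin at the centre of its underside.

How it is judged:
On the way, in this order (a step that is already met when the one before it is completed fails the run):
1. The salt shaker stands upright on the disc in the empty pocket, let go (horizontal distance between salt_shaker and pocket_0 below 0.008 m and height (world z) of salt_shaker between 0.022 and 0.03 m and angle between salt_shaker's own z axis and vertical below 0.16 rad and contact force between the fingers and salt_shaker below 0.2 N), for 0.2 s.
2. The dropper bottle stands at the front of the carousel, the turntable at rest (y of dropper_bottle in the frame of carousel_base between -0.022 and 0.022 m and x of dropper_bottle in the frame of carousel_base below -0.07 m and velocity of joint turntable between -0.05 and 0.05 rad/s), for 0.2 s.
At the end, for the whole second after the job is handed in: Handle still gripped (over 3 N), turntable still (0.05 rad/s); dropper bottle at the front, within 22 mm of the line from the axis to the robot's edge (-x); salt shaker released, upright (0.16 rad), within 8 mm of the centre of the pocket that was empty; all other jars upright in their pockets (all of step 1 and all of step 2 and height (world z) of each of red_lid_jar, dropper_bottle, capped_bottle, metal_lid_jar below 0.032 m and angle between each of red_lid_jar, dropper_bottle, capped_bottle, metal_lid_jar's own z axis and vertical below 0.2 rad and horizontal distance between each of red_lid_jar, dropper_bottle, capped_bottle, metal_lid_jar and carousel_base below 0.115 m and contact force between the fingers and carousel_handle above 3 N); the arm keeps its last pose, push and grip.
It fails at once if The mug, the tin or the timer is moved (over 30 mm) (distance of any of mug, tuna_tin, egg_timer from where it was at the start of the episode above 0.03 m).
It fails at once if The dropper bottle or a jar is lifted out of its pocket or tipped over (height (world z) of any of red_lid_jar, dropper_bottle, capped_bottle, metal_lid_jar above 0.056 m or angle between any of red_lid_jar, dropper_bottle, capped_bottle, metal_lid_jar's own z axis and vertical above 0.5 rad).
It also fails if it takes over 72 s, if anything falls off the work surface, if the arm or the gripper's body presses on something with over 40 N, if the wrist force passes 120 N, or if a joint passes its speed limit or range.

ROBOT

A 6-joint arm with a two-finger parallel gripper is mounted at the origin on a cart in front of the work surface, level with it; the furniture and walls round the work are solid. World frame = base frame: x ahead of the robot, y to its left, z up, the work surface at z = 0. Lengths are in m, angles in rad, forces in N, time in s.
With the tool pointing down it reaches from about 0.15 to 0.775 m from the base axis. Payload 6.1 kg.
Tool frame: the origin (TCP) lies between the finger pads; the fingertips stand 14 mm ahead of it and the grasp point (between the pads) lies 5 mm behind it; z points along the fingers, y is the line along which they close (so a half turn about z gives the same grasp; the last joint's range is limited). The gripper opens to 85 mm and grips with 20 to 120 N. Pads are 22 mm wide; open, the fingers measure 114 mm over their backs; the gripper's body (76 mm by 85 mm) begins 54 mm behind the grasp point. The pads swing forward as they close: fully open they stand 13 mm farther back than shut.
Start: joints at [1.321, 0.126, -0.04, 1.405, 0, 1.571], TCP at [0.13, 0.509, 0.245] pointing down, gripper open.
Joint ranges: [-2.72, 2.72], [-0.95, 1.95], [-1.27, 1.35], [-1.78, 2.02], [-1.46, 1.47], [-3.14, 3.14]. Speed limits (rad/s): [2.39, 2.39, 3.01, 3.14, 3.14, 3.14].

INTERFACE

Orientations are given as a unit quaternion [x, y, z, w].
In Python, from cell import monitor, read_camera, camera_info, ticket, recognise, tip_of gives the robot as it stands. The module is installed in compiled form; this text tells all that it offers.
- The arm moves only by the shell command python3 -m handwheel 'ROWS'. ROWS is JSON, a list of rows, each a list of 5 numbers: the opening, from -1 (shut) to 1 (fully open), then the shift along the tool's x, y, z in cm, then the turn about the tool's z in degrees. In form: [[jaw, x, y, z, yaw], ...]. A call has exactly 8 rows; each row is the pose to reach, as a shift and turn from the pose commanded when the call began, along the tool's axes at that moment; what a row does not reach only later rows make up. A row lasts 1/10 s, in which the tool goes at most 50 mm and 8.59 degrees, less where a joint would pass 70% of its speed; a pose out of reach is approached as far as the arm can. A call with a gripper value outside its range is refused whole. The fingers move at their own pace and stop on an object; the grip force is fixed at half the most. Time passes only in rows, so rows that repeat a pose let the fingers close, or fill a call up. It gives the time, the measured TCP pose, the force, the opening and the grip force at its end, in the units of the state.
- monitor.read_state(): the state, without advancing time (a new reading comes with each control period).
- read_camera(name): name is "side" or "top" or "wrist"; returns the picture (480x640x3 uint8, red, green, blue); there is no depth.
- camera_info(name): a dict with "fx", "fy", "cx", "cy" (pixels), "R" (3x3) and "t" (3): a world point X has camera coordinates R X + t. Camera axes: x right, y down, z forward; pixel columns grow to the right and rows downward; lengths in m; the calibration is good to about 2 mm. A picture is of the moment at which its call begins: read the wrist's pose just before it. camera_info takes no time and is no camera call; for the wrist camera it gives the pose at the moment of the call.
- ticket.sign_off(): hands the job in; it is judged then, once.
Trained networks look in the newest picture that a camera, given by its name, has taken for a name from the list of things; names that differ only in an ending like _2 or _b are one class to them, and where a whole thing is asked for, a point or a joint stands for the part that bears it (a point fixed in the world has none). Each returns a list of dicts, best first, with "conf" (0 to 1); they miss things now and then, are a little off and sometimes report something else, mostly with a low value. They report only what shows in the picture. A call takes as long as a camera call.
- recognise(camera, label): "rect" ([left, top, width, height] in pixels, round what is visible of it).
- tip_of(camera, label): "point" ([column, row] in pixels: a listed point, or the origin of a listed thing).
The state is a dict: "time": time; "joints": joint angles; "qd": joint speeds; "effort": joint torques, N m; "tcp_pos": TCP position; "ee_rot": TCP orientation; "ft_force": force on the tool from outside, world axes, zero at the start; "torque": the same for the moment, N m; "finger_gap": opening from 0.0 (shut) to 1.0 (fully open); "grasp_force": force on a finger pad.
Only numpy, scipy, OpenCV 4.12 (cv2) and the standard library are available. Lean on these libraries where they do the work, as an engineer would, in place of code of your own. Each camera call takes 0.05 s, during which the arm holds its last target. There are 200 camera calls.

## Working session

There is one attempt and no reset: what is moved stays moved. The work goes in short steps, Python scripts to look and compute and a shell command to move; the robot and the scene stay as the last step left them, time stands still between calls to the robot, and variables do not carry over. Pictures are saved under pics/ and viewed, at most 10 in all, crops included, and the job is handed in when it is done.

```bash
mkdir -p pics; cat > h.py <<'E'
import numpy as np, cv2, json
from cell import monitor, read_camera, camera_info, ticket, recognise, tip_of
def ray(info,p):
    d=info["R"].T if isinstance(info["R"],np.ndarray) else np.array(info["R"]).T
    v=d@np.array([(p[0]-info["cx"])/info["fx"],(p[1]-info["cy"])/info["fy"],1.])
    return -d@np.array(info["t"]), v/np.linalg.norm(v)
def at_z(info,p,z):
    o,v=ray(info,p); return o+v*(z-o[2])/v[2]
def tri(obs):
    A=np.zeros((3,3));b=np.zeros(3);R=[]
    for i,p in obs:
        o,v=ray(i,p);P=np.eye(3)-np.outer(v,v);A+=P;b+=P@o;R.append((o,P))
    x=np.linalg.solve(A,b); return x,[float(np.linalg.norm(P@(x-o))) for o,P in R]
def proj(info,X):
    c=np.array(info["R"])@X+np.array(info["t"]);return [info["fx"]*c[0]/c[2]+info["cx"],info["fy"]*c[1]/c[2]+info["cy"]]
def save(n,img): cv2.imwrite(f"pics/{n}.png",img[:,:,::-1])
E
python3 - <<'E'
from h import *
np.set_printoptions(precision=3,suppress=True)
L=["salt_shaker","pocket_0","carousel_base","carousel_handle","dropper_bottle","capped_bottle","red_lid_jar","metal_lid_jar","mug"]
ims={};inf={}
for c in ("side","top"):
    inf[c]=camera_info(c); ims[c]=read_camera(c); save(c+"0",ims[c])
for l in L:
    o=[]
    for c in ims:
        r=tip_of(c,l)
        if r: o.append((inf[c],r[0]["point"])); print(l,c,np.array(r[0]["point"]),round(r[0]["conf"],2))
    if len(o)==2: x,e=tri(o); print("   ",x,np.array(e))
s=monitor.read_state();print(s["time"],s["tcp_pos"],s["ee_rot"],s["finger_gap"])
for c in inf: print(c,-np.array(inf[c]["R"]).T@inf[c]["t"])
E
```

```text
salt_shaker side [268.4 388.2] 0.9
salt_shaker top [439.4 278.2] 0.61
    [ 0.465 -0.289 -0.002] [0.001 0.001]
pocket_0 side [302.7 234.6] 0.85
pocket_0 top [282.8 259.4] 0.84
    [0.519 0.152 0.027] [0.004 0.004]
carousel_handle side [311.  215.9] 0.69
dropper_bottle side [350.9 273.7] 0.91
dropper_bottle top [331.9 220. ] 0.55
    [0.63  0.014 0.019] [0.003 0.003]
capped_bottle side [301.9 281.3] 0.74
capped_bottle top [351.6 254.2] 0.56
    [ 0.525 -0.039  0.043] [0.002 0.002]
red_lid_jar side [272.5 257.9] 0.7
red_lid_jar top [316.8 279.6] 0.85
    [0.457 0.057 0.031] [0.002 0.002]
metal_lid_jar side [345.5 241. ] 0.82
metal_lid_jar top [294.6 219.3] 0.63
    [0.626 0.119 0.033] [0.001 0.001]
mug side [357.2 379.1] 0.79
1.0 [0.13  0.509 0.245] [ 0.125  0.992 -0.     0.   ] 1.0015693944073085
side [ 0.548 -0.975  0.854]
top [0.371 0.057 1.317]
```

View pics/side0.png

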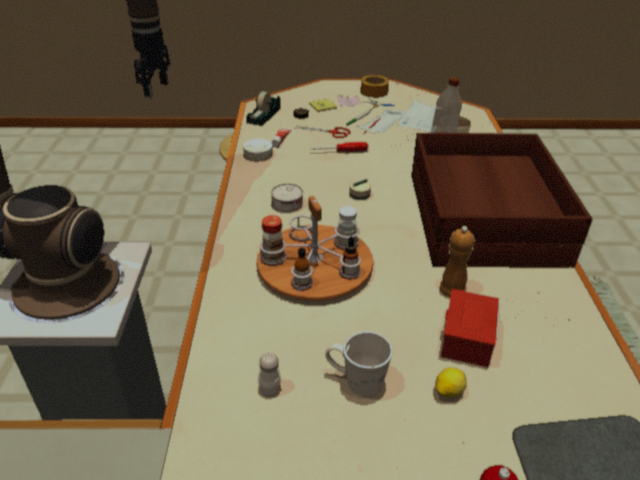

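View pics/top0.png

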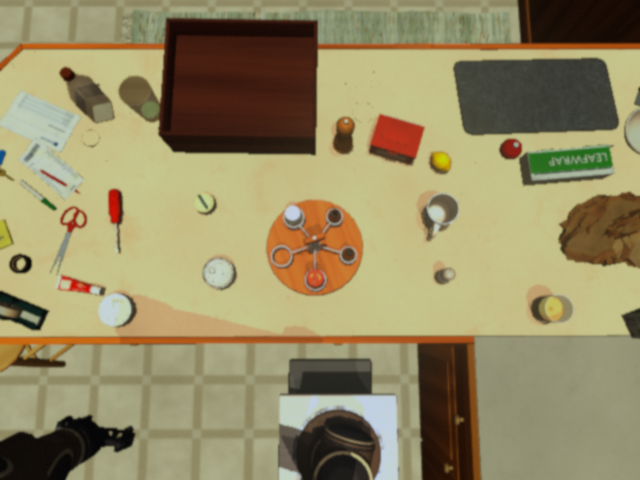

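```bash
cat >> h.py <<'E'
from scipy.spatial.transform import Rotation as Rn
def rel(X):
    s=monitor.read_state();return np.round(100*Rn.from_quat(s["ee_rot"]).inv().apply(np.array(X)-s["tcp_pos"]),2)
E
python3 - <<'E'
from h import *
np.set_printoptions(precision=4,suppress=True)
for c in ("side","top"):
    i=camera_info(c); im=cv2.imread(f"pics/{c}0.png"); hsv=cv2.cvtColor(im,cv2.COLOR_BGR2HSV)
    m=cv2.inRange(hsv,(5,120,90),(18,255,255)); w=np.zeros_like(m); w[190:310,230:390]=1; m*=w
    n,l,st,_=cv2.connectedComponentsWithStats(m); m=(l==1+np.argmax(st[1:,4])).astype(np.uint8)
    pts=cv2.convexHull(max(cv2.findContours(m,0,1)[0],key=len))[:,0]
    P=np.array([at_z(i,p,0.024)[:2] for p in pts]).astype(np.float32)
    print(c,cv2.minEnclosingCircle(P), st[1+np.argmax(st[1:,4])])
a=cv2.resize(cv2.imread("pics/side0.png")[175:310,245:395],None,fx=4,fy=4,interpolation=2)
cv2.imwrite("pics/cropa.png",a)
print(camera_info("wrist")["R"],-np.array(camera_info("wrist")["R"]).T@camera_info("wrist")["t"])
t,s=camera_info("top"),camera_info("side")
print("salt foot",at_z(t,[439.4,278.2],0),at_z(s,[268.4,388.2],0))
print(rel([.465,-.289,.2]))
E
```

```text
side ((0.5504626035690308, 0.06167152151465416), 0.13512352108955383) [ 257  238  116   61 3219]
top ((0.5516695976257324, 0.06469224393367767), 0.13566409051418304) [ 266  200   97   96 5447]
[[ 0.2464  0.9692 -0.0004]
 [ 0.9349 -0.2376  0.2635]
 [ 0.2553 -0.0653 -0.9647]] [0.0649 0.5252 0.3742]
salt foot [ 0.4642 -0.2883  0.    ] [ 0.4656 -0.2902  0.    ]
[-52.2  -69.     4.53]
```

View pics/cropa.png

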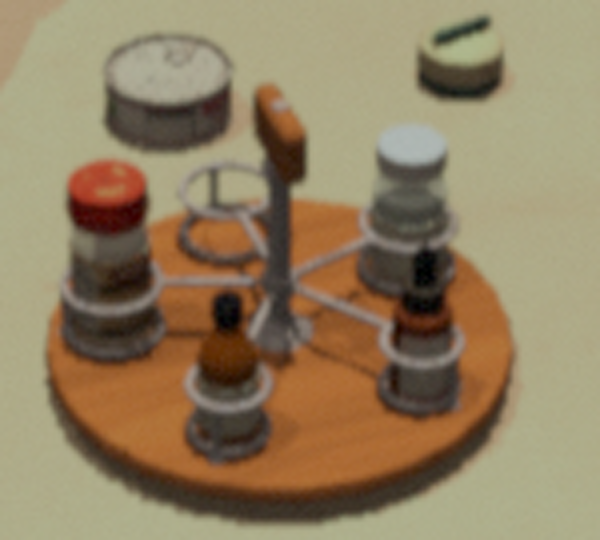

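```bash
python3 -m handwheel '[[1,-3,-4,0,0],[1,-6,-8,0,0],[1,-9,-12,0,0],[1,-12,-16,0,0],[1,-15,-20,0,0],[1,-18,-24,0,0],[1,-21,-28,0,0],[1,-24,-32,0,0]]'
python3 -m handwheel '[[1,-3,-4,0,0],[1,-6,-8,0,0],[1,-9,-12,0,0],[1,-12,-16,0,0],[1,-15,-20,0,0],[1,-18,-24,0,0],[1,-21,-28,0,0],[1,-24,-32,0,0]]'
python3 - <<'E'
from h import *
print(monitor.read_state()["ee_rot"],rel([.465,-.289,.2]))
E
```

```text
time: 1.8
tcp_pos: [0.2833, 0.1375, 0.2456]
ee_rot: [0.124, 0.992, 0.0, 0.001]
ft_force: [2.7, 0.4, 0.5]
finger_gap: 1.0
grasp_force: 0.0
time: 2.6
tcp_pos: [0.437, -0.2325, 0.2454]
ee_rot: [0.125, 0.992, -0.0, 0.0]
ft_force: [0.6, 0.4, 0.1]
finger_gap: 0.997
grasp_force: 0.0
[ 1.25017486e-01  9.92154475e-01 -1.44804643e-05  3.53918389e-04] [-4.11 -4.78  4.54]
```

```bash
cat > w.py <<'E'
from h import *
import sys
np.set_printoptions(precision=4,suppress=True)
i=camera_info("wrist"); im=read_camera("wrist"); save(sys.argv[1],im)
for l in sys.argv[2:]:
    t=tip_of("wrist",l); r=recognise("wrist",l)
    print(l,[(np.array(k["point"]).round(1),round(k["conf"],2)) for k in t[:2]],[(np.array(k["rect"]).round(1),round(k["conf"],2)) for k in r[:2]])
    if t: print("  at z=0/.026:",at_z(i,t[0]["point"],0),at_z(i,t[0]["point"],.026))
np.savez("pics/"+sys.argv[1],R=i["R"],t=i["t"],k=[i["fx"],i["fy"],i["cx"],i["cy"]])
print(proj(i,np.array([.465,-.289,0])),proj(i,np.array([.465,-.289,.09])))
E
python3 w.py w1 salt_shaker
python3 -m handwheel '[[1,-2,-2.4,0,0],[1,-4.1,-4.8,0,0],[1,-4.1,-4.8,2,0],[1,-4.1,-4.8,4,0],[1,-4.1,-4.8,4,0],[1,-4.1,-4.8,4,0],[1,-4.1,-4.8,4,0],[1,-4.1,-4.8,4,0]]'
python3 w.py w2 salt_shaker
```

```text
salt_shaker [(array([274.3, 247.8]), 0.98)] [(array([246.1, 229.4,  47.8,  63.7]), 0.65)]
  at z=0/.026: [ 0.4728 -0.2951  0.    ] [ 0.4658 -0.2896  0.026 ]
[np.float64(277.61022813678903), np.float64(239.91749280621977)] [np.float64(265.11190709401615), np.float64(269.2071501855663)]
time: 3.55
tcp_pos: [0.4649, -0.2866, 0.2067]
ee_rot: [0.124, 0.992, -0.0, 0.001]
ft_force: [0.1, 0.1, -0.1]
finger_gap: 0.999
grasp_force: 0.0
salt_shaker [(array([315. , 215.6]), 0.89)] [(array([291.3, 195.4,  46.7,  67.6]), 0.97)]
  at z=0/.026: [ 0.4691 -0.294   0.    ] [ 0.4637 -0.2921  0.026 ]
[np.float64(318.964299383557), np.float64(210.35939047480866)] [np.float64(318.1181144840264), np.float64(235.2717993026336)]
```

View pics/w2.png

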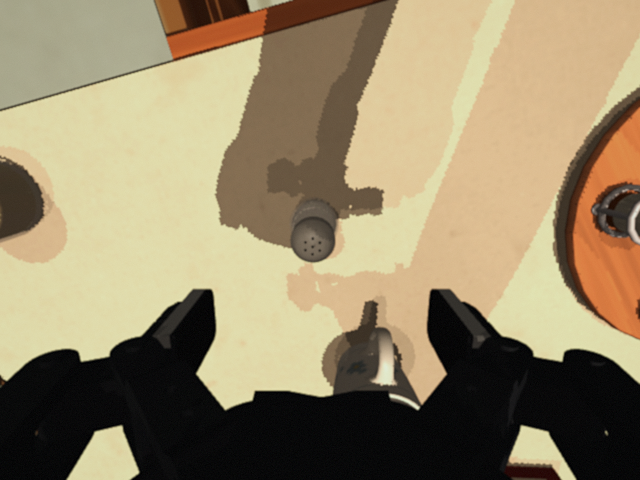

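```bash
python3 - <<'E'
from h import *
np.set_printoptions(precision=4,suppress=True)
def ld(n):
    d=np.load(f"pics/{n}.npz");k=d["k"];return dict(R=d["R"],t=d["t"],fx=k[0],fy=k[1],cx=k[2],cy=k[3])
a=ld("w2");b=ld("w1")
def dome(n,x0,y0):
    g=cv2.imread(f"pics/{n}.png",0)[y0:y0+90,x0:x0+90];c=cv2.HoughCircles(cv2.medianBlur(g,3),cv2.HOUGH_GRADIENT,1,40,param1=80,param2=10,minRadius=14,maxRadius=26)
    return (c[0,0]+[x0,y0,0]) if c is not None else None
p=dome("w2",268,190);q=dome("w1",225,215);print(p,q)
print(at_z(a,p[:2],.075),at_z(b,q[:2],.075)); print(tri([(a,p[:2]),(b,q[:2])]))
print(at_z(a,[313,240],.075),at_z(a,[313,246],.09),a["fx"]*.017/np.dot(a["R"][2],np.array([.465,-.289,.075])+0)if 0 else a["fx"])
X=at_z(a,[313,240],.075);print(rel([X[0],X[1],.068]))
E
```

```text
[312.5 239.5  22.1] [257.5 275.5  18.8]
[ 0.4712 -0.2952  0.075 ] [ 0.474  -0.3013  0.075 ]
(array([ 0.4624, -0.2919,  0.1083]), [0.00030793807849467176, 0.0003079380784945648])
[ 0.4717 -0.2949  0.075 ] [ 0.4719 -0.2946  0.09  ] 354.697052654338
[-0.85 -0.61 13.81]
```

```bash
python3 -m handwheel '[[1,-0.6,-0.4,2,0],[1,-0.6,-0.4,4,0],[1,-0.6,-0.4,6.5,0],[1,-0.6,-0.4,6.5,0],[1,-0.6,-0.4,6.5,0],[1,-0.6,-0.4,6.5,0],[1,-0.6,-0.4,6.5,0],[1,-0.6,-0.4,6.5,0]]'
python3 w.py w3 salt_shaker
python3 - <<'E'
from h import *
print(camera_info("wrist")["t"],monitor.read_state()["tcp_pos"])
E
```

```text
time: 4.5
tcp_pos: [0.4698, -0.2924, 0.1414]
ee_rot: [0.125, 0.992, -0.0, 0.001]
ft_force: [0.0, 0.1, 0.2]
finger_gap: 1.0
grasp_force: 0.0
salt_shaker [(array([318. , 226.4]), 0.86)] [(array([287.8, 203.7,  62.5,  87.7]), 0.72)]
  at z=0/.026: [ 0.4694 -0.2949  0.    ] [ 0.4631 -0.2931  0.026 ]
[np.float64(323.9874775970891), np.float64(219.3303492598601)] [np.float64(325.16170692274557), np.float64(256.7487090043859)]
[ 0.16766094 -0.51481894  0.13836835] [ 0.4695095  -0.29221018  0.14077022]
```

View pics/w3.png

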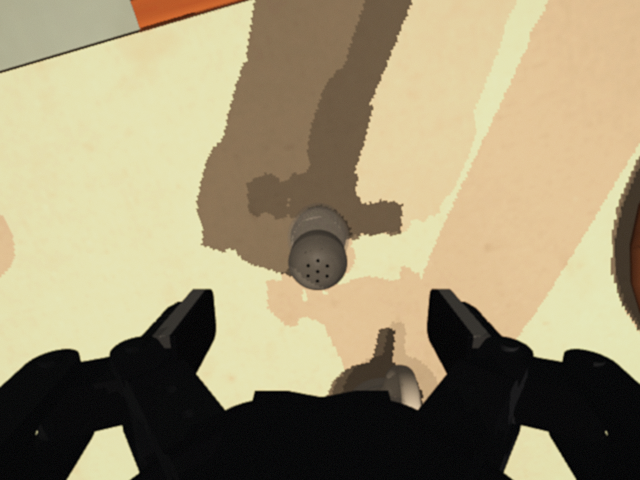

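```bash
python3 - <<'E'
from h import *
np.set_printoptions(precision=4,suppress=True)
def ld(n):
    d=np.load(f"pics/{n}.npz");k=d["k"];return dict(R=d["R"],t=d["t"],fx=k[0],fy=k[1],cx=k[2],cy=k[3])
a=ld("w3");X=at_z(a,[318,260],.075);print(X,rel([X[0],X[1],.068]),tri([(a,[318,260]),(ld("w2"),[313,240])]))
E
```

```text
[ 0.4709 -0.2946  0.075 ] [-0.19 -0.2   7.28] (array([ 0.4748, -0.2959,  0.0635]), [0.00012137345950818235, 0.00012137345950807852])
```

```bash
python3 -m handwheel '[[1,-0.2,-0.2,3,0],[1,-0.2,-0.2,5.5,0],[1,-0.2,-0.2,7.3,0],[1,-0.2,-0.2,7.3,0],[-1,-0.2,-0.2,7.3,0],[-1,-0.2,-0.2,7.3,0],[-1,-0.2,-0.2,7.3,0],[-1,-0.2,-0.2,7.3,0]]'
python3 -m handwheel '[[-1,0,0,0,0],[-1,0,0,0,0],[-1,0,0,0,0],[-1,0,0,0,0],[-1,0,0,0,0],[-1,0,0,-3,0],[-1,0,0,-6,0],[-1,0,0,-9,0]]'
python3 w.py w4 salt_shaker; python3 -c "
from h import *
print(rel([.519,.152,.16]))"
```

```text
time: 5.45
tcp_pos: [0.4716, -0.2951, 0.0688]
ee_rot: [0.125, 0.992, -0.001, 0.001]
ft_force: [-0.9, 0.1, -0.8]
finger_gap: 0.376
grasp_force: 59.3
time: 6.25
tcp_pos: [0.4705, -0.2943, 0.1583]
ee_rot: [0.125, 0.992, 0.0, -0.0]
ft_force: [0.4, 0.1, -1.2]
finger_gap: 0.374
grasp_force: 60.0
salt_shaker [(array([320.1, 252.7]), 0.72)] [(array([279.1, 221.4,  86.8, 144.2]), 0.7), (array([615.8, 164. ,  24.2, 160.3]), 0.48)]
  at z=0/.026: [ 0.4965 -0.3019  0.    ] [ 0.4882 -0.2997  0.026 ]
[np.float64(325.77401854528983), np.float64(213.91615773710595)] [np.float64(327.72741175268965), np.float64(245.79322957989086)]
[ 6.49 44.5  -0.14]
```

View pics/w4.png

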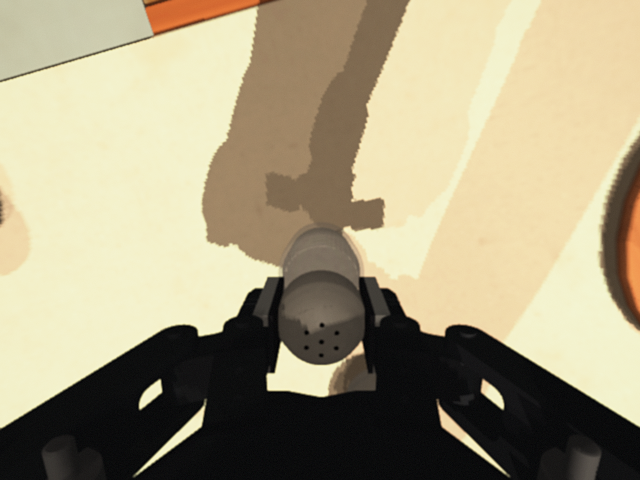

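```bash
python3 -m handwheel '[[-1,0,0,-4,0],[-1,0,0,-8,0],[-1,1,3,-12,0],[-1,2,6,-12,0],[-1,3,10,-12,0],[-1,4,14,-12,0],[-1,5.5,18,-12,0],[-1,7,22,-12,0]]'
python3 -m handwheel '[[-1,1.5,3.5,0,0],[-1,3,7,0,0],[-1,4,10,0,0],[-1,4,11,0,0],[-1,4,11,0,0],[-1,4,11,0,0],[-1,4,11,0,0],[-1,4,11,0,0]]'
python3 w.py v1 pocket_0 carousel_base carousel_handle dropper_bottle capped_bottle red_lid_jar metal_lid_jar
```

```text
time: 7.2
tcp_pos: [0.4566, -0.0625, 0.2757]
ee_rot: [0.125, 0.992, 0.0, -0.001]
ft_force: [0.0, 0.4, -1.2]
finger_gap: 0.375
grasp_force: 60.1
time: 8.0
tcp_pos: [0.4459, 0.0514, 0.2771]
ee_rot: [0.125, 0.992, -0.0, -0.0]
ft_force: [-0.3, 0.3, -1.3]
finger_gap: 0.376
grasp_force: 60.1
pocket_0 [(array([424.4, 243. ]), 0.74)] [(array([236.9, 170.2, 235.5, 218.9]), 0.82)]
  at z=0/.026: [0.5286 0.1573 0.    ] [0.5191 0.1516 0.026 ]
carousel_base [] []
carousel_handle [(array([366.9, 344.8]), 0.91)] [(array([337.6, 344.3,  42.4,  47.3]), 0.67)]
  at z=0/.026: [0.646  0.0612 0.    ] [0.6291 0.0617 0.026 ]
dropper_bottle [(array([323.2, 356.2]), 0.83), (array([418.4, 330. ]), 0.45)] [(array([310.5, 364.9,  32.3,  31.9]), 0.82)]
  at z=0/.026: [0.6484 0.0022 0.    ] [0.6313 0.0064 0.026 ]
capped_bottle [(array([271.1, 285.6]), 0.64), (array([322.3, 252.1]), 0.33)] [(array([255.1, 275.2,  23.4,  13.5]), 0.54)]
  at z=0/.026: [ 0.5359 -0.0356  0.    ] [ 0.5259 -0.0289  0.026 ]
red_lid_jar [(array([331.1, 210.3]), 0.71)] [(array([308.8, 190. ,  54.1,  60.8]), 0.66), (array([307.2, 365.4,  35.2,  30.2]), 0.27)]
  at z=0/.026: [0.4624 0.059  0.    ] [0.4572 0.0596 0.026 ]
metal_lid_jar [(array([411.9, 332.3]), 0.59)] [(array([596.7, 291.6,  43.2,  53.9]), 0.65)]
  at z=0/.026: [0.6426 0.121  0.    ] [0.6258 0.1176 0.026 ]
[np.float64(57.23038643865135), np.float64(281.1953742314829)] [np.float64(-8.319954023041305), np.float64(316.7072352905257)]
```

View pics/v1.png

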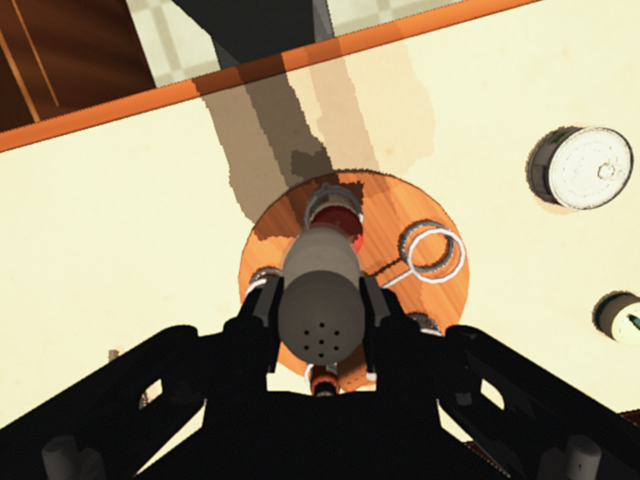

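```bash
python3 - <<'E'
from h import *
np.set_printoptions(precision=4,suppress=True)
i=camera_info("wrist");s=monitor.read_state();T=np.array(s["tcp_pos"])
P=at_z(i,[436.5,254],.062);print("ring",P, "lower",at_z(i,[424.4,243],.026))
st=camera_info("side");tt=camera_info("top")
print("tri pocket net side+wrist",tri([(i,[424.4,243]),(st,[302.7,234.6]),(tt,[282.8,259.4])]))
for p,z in (([321,321],.0065),([321,339],.0215),([321,271],-.0665)):
    X=at_z(i,p,T[2]+z);print("shaker off",X-T,Rn.from_quat(s["ee_rot"]).inv().apply(X-T))
C=np.array([.551,.063]);print(np.degrees(np.arctan2(*(P[:2]-C)[::-1])),np.linalg.norm(P[:2]-C))
print(T,rel([P[0],P[1],T[2]]))
a=recognise("wrist","salt_shaker");print(a[:1])
im=cv2.imread("pics/v1.png");cv2.imwrite("pics/v1c.png",cv2.resize(im[200:310,360:500],None,fx=5,fy=5,interpolation=2))
E
```

```text
ring [0.5205 0.1549 0.062 ] lower [0.519  0.1529 0.026 ]
tri pocket net side+wrist (array([0.5187, 0.1521, 0.0267]), [0.000639591371932479, 0.003801469087308752, 0.003926112941518433])
shaker off [ 0.0006 -0.0002  0.0065] [-0.0006 -0.0001 -0.0065]
shaker off [-0.0008  0.0002  0.0215] [ 0.0009 -0.     -0.0215]
shaker off [ 0.0081 -0.0022 -0.0665] [-0.0083 -0.0001  0.0665]
108.34088874989206 0.09681895737477979
[0.4458 0.0524 0.2773] [-4.71 11.77  0.  ]
[{'rect': [278.0, 222.1, 89.2, 145.2], 'conf': 0.59}]
```

View pics/v1c.png

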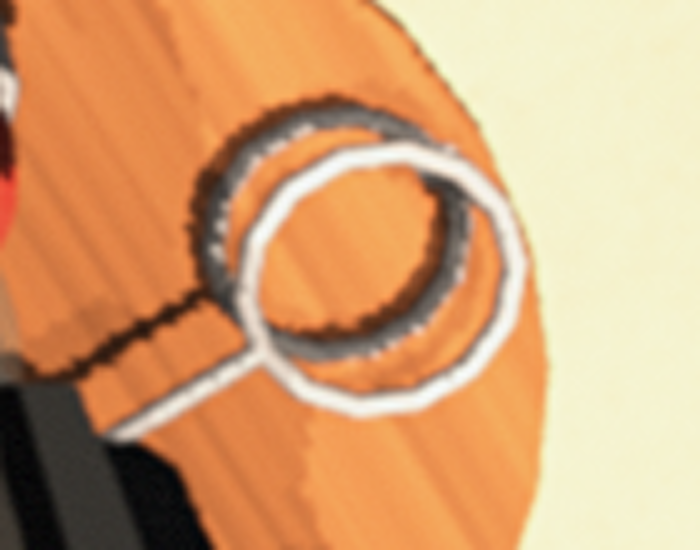

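```bash
python3 - <<'E'
from h import *
np.set_printoptions(precision=4,suppress=True)
i=camera_info("wrist");s=monitor.read_state();T=np.array(s["tcp_pos"]);R=Rn.from_quat(s["ee_rot"])
a=np.linspace(0,2*np.pi,60)
for r,z in((.022,.0685),(.022,.0625),(.017,-.0065)):
    p=np.array([proj(i,T+R.apply([r*np.cos(t),r*np.sin(t),z])) for t in a]);print(z,p.min(0),p.max(0))
print("tcp tips",proj(i,T+R.apply([0,0,0])))
A=at_z(i,[436.6,255.6],.062);B=at_z(i,[426.4,245.6],.0325);print(A,B)
M=(A+B)/2;print(M,rel([M[0],M[1],T[2]]))
im=cv2.imread("pics/v1.png");cv2.imwrite("pics/v1d.png",cv2.resize(im[210:370,260:380],None,fx=4,fy=4,interpolation=2))
E
```

```text
0.0685 [283.732  219.7645] [358.6743 290.9411]
0.0625 [282.657  222.1729] [359.7488 295.1955]
-0.0065 [276.7855 278.0281] [365.6067 358.2099]
tcp tips [np.float64(321.19275339312765), np.float64(311.4549578252954)]
[0.5223 0.1547 0.062 ] [0.5201 0.1531 0.0325]
[0.5212 0.1539 0.0472] [-4.8  11.69 -0.  ]
```

View pics/v1d.png

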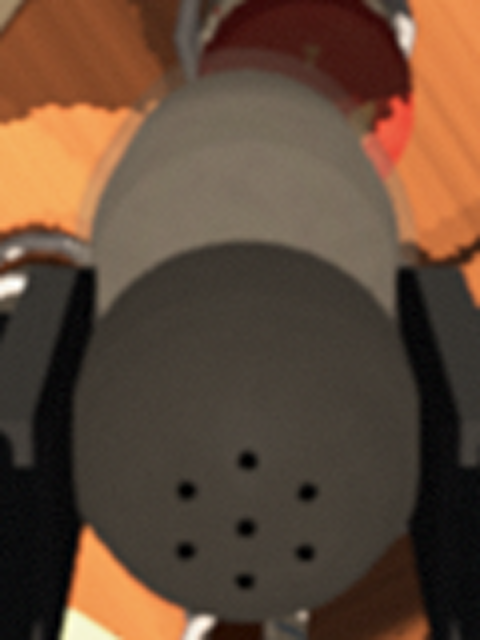

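```bash
python3 -m handwheel '[[-1,-1.6,4,0,0],[-1,-3.2,8,0,0],[-1,-4.8,11.7,0,0],[-1,-4.8,11.7,0,0],[-1,-4.8,11.7,4,0],[-1,-4.8,11.7,8,0],[-1,-4.8,11.7,11,0],[-1,-4.8,11.7,11,0]]'
python3 -m handwheel '[[-1,0,0,0,0],[-1,0,0,0,0],[-1,0,0,0,0],[-1,0,0,0,0],[-1,0,0,0,0],[-1,0,0,0,0],[-1,0,0,0,0],[-1,0,0,0,0]]'
python3 w.py v2 pocket_0; python3 - <<'E'
from h import *
im=cv2.imread("pics/v2.png");cv2.imwrite("pics/v2c.png",cv2.resize(im[170:370,220:420],None,fx=3,fy=3,interpolation=2))
i=camera_info("wrist");T=np.array(monitor.read_state()["tcp_pos"]);R=Rn.from_quat(monitor.read_state()["ee_rot"])
a=np.linspace(0,2*np.pi,60)
for X,r in ((T+R.apply([0,0,.0685]),.022),(np.array([.5215,.154,.062]),.027),(np.array([.5215,.154,.032]),.027)):
    p=np.array([proj(i,X+np.array([r*np.cos(t),r*np.sin(t),0])) for t in a]);print(X,p.min(0),p.max(0))
E
```

```text
time: 9.6
tcp_pos: [0.5183, 0.1528, 0.163]
ee_rot: [0.125, 0.992, -0.002, -0.004]
ft_force: [-1.0, -0.7, -0.7]
finger_gap: 0.376
grasp_force: 60.4
time: 10.4
tcp_pos: [0.5212, 0.1539, 0.1673]
ee_rot: [0.125, 0.992, -0.0, -0.0]
ft_force: [0.2, 0.8, -1.4]
finger_gap: 0.37
grasp_force: 60.4
pocket_0 [(array([315.4, 228.9]), 0.58)] [(array([ 43.6, 119.4, 345.8, 310.5]), 0.96)]
  at z=0/.026: [0.5282 0.147  0.    ] [0.5219 0.149  0.026 ]
[np.float64(-173.16661665959754), np.float64(278.6982823421291)] [np.float64(-358.906298533655), np.float64(331.5337751405426)]
[0.52116851 0.15390456 0.09872538] [283.676871   219.77548728] [358.67766271 290.97910527]
[0.5215 0.154  0.062 ] [282.12931273 200.6494722 ] [360.75930752 276.28263318]
[0.5215 0.154  0.032 ] [286.28310157 193.82536579] [356.55584742 261.97664652]
```

View pics/v2c.png

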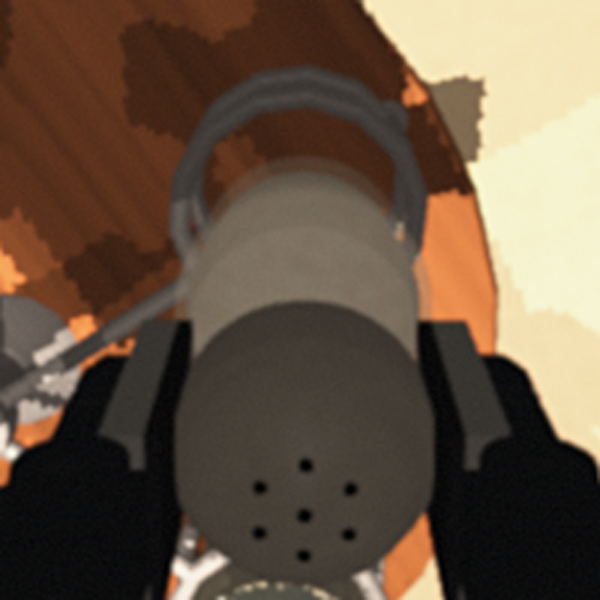

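```bash
python3 -m handwheel '[[-1,-0.1,-0.1,1,0],[-1,-0.1,-0.1,2,0],[-1,-0.1,-0.1,2.6,0],[-1,-0.1,-0.1,3.2,0],[-1,-0.1,-0.1,3.8,0],[-1,-0.1,-0.1,4.4,0],[-1,-0.1,-0.1,4.6,0],[-1,-0.1,-0.1,4.6,0]]'
```

```text
time: 11.35
tcp_pos: [0.5218, 0.1527, 0.1209]
ee_rot: [0.125, 0.992, -0.0, -0.0]
ft_force: [-0.0, -1.1, -0.9]
finger_gap: 0.373
grasp_force: 60.4
```

```bash
python3 -m handwheel '[[-1,0,0,0.6,0],[-1,0,0,1.2,0],[-1,0,0,1.7,0],[-1,0,0,2.1,0],[-1,0,0,2.4,0],[-1,0,0,2.6,0],[-1,0,0,2.6,0],[-1,0,0,2.6,0]]'
```

```text
time: 12.15
tcp_pos: [0.522, 0.1527, 0.0954]
ee_rot: [0.125, 0.992, 0.0, 0.0]
ft_force: [0.2, 0.1, -1.6]
finger_gap: 0.373
grasp_force: 60.4
```

```bash
python3 -m handwheel '[[-0.1,0,0,0.1,0],[0.1,0,0,0.1,0],[0.2,0,0,0.1,0],[0.2,0,0,0.1,0],[0.2,0,0,0.1,0],[0.2,0,0,0.1,0],[0.2,0,0,-1,0],[0.2,0,0,-3,0]]'
python3 -m handwheel '[[0.2,0,0,-3,0],[0.2,0,0,-6,0],[0.2,0,0,-9,0],[0.2,0,0,-12,0],[0.2,0,0,-15,0],[0.2,0,0,-16,0],[0.2,0,0,-16,0],[0.2,0,0,-16,0]]'
python3 - <<'E'
from h import *
np.set_printoptions(precision=4,suppress=True)
inf={};ims={}
for c in ("side","top","wrist"): inf[c]=camera_info(c);ims[c]=read_camera(c);save(c+"5",ims[c])
for l in ["salt_shaker","pocket_0","carousel_handle","dropper_bottle","capped_bottle","red_lid_jar","metal_lid_jar"]:
    o=[]
    for c in ims:
        r=tip_of(c,l)
        if r and r[0]["conf"]>.4: o.append((inf[c],r[0]["point"])); print(l,c,np.array(r[0]["point"]),round(r[0]["conf"],2),at_z(*o[-1],.026 if "handle" not in l else .138)[:2])
    if len(o)>1: x,e=tri(o); print("   ",x,np.array(e))
s=monitor.read_state();print(s["time"],s["joints"])
E
```

```text
time: 12.95
tcp_pos: [0.521, 0.1524, 0.1249]
ee_rot: [0.125, 0.992, -0.001, -0.001]
ft_force: [-0.1, 0.4, 1.4]
finger_gap: 0.602
grasp_force: 0.0
time: 13.75
tcp_pos: [0.5218, 0.1526, 0.2843]
ee_rot: [0.125, 0.992, -0.0, -0.0]
ft_force: [-0.8, -0.4, -0.8]
finger_gap: 0.6
grasp_force: 0.0
salt_shaker side [299.7 233.8] 0.86 [0.5151 0.1571]
salt_shaker wrist [325.7 199.3] 0.59 [0.52   0.1576]
    [0.5175 0.1573 0.0265] [0.0024 0.0024]
pocket_0 side [303.4 234.3] 0.59 [0.5241 0.1551]
pocket_0 wrist [466.5 126. ] 0.43 [0.4814 0.3185]
    [ 0.5058  0.3867 -0.1459] [0.0135 0.0135]
carousel_handle side [315.5 216. ] 0.66 [0.553  0.0704]
carousel_handle top [221.2 270.3] 0.68 [0.475 0.298]
carousel_handle wrist [224.6 290.2] 0.56 [0.5554 0.0602]
    [0.5196 0.1663 0.159 ] [0.0791 0.1339 0.0922]
dropper_bottle side [349.7 269.8] 0.9 [0.6303 0.02  ]
dropper_bottle top [293.1 218.6] 0.64 [0.6302 0.1234]
    [ 0.6434  0.1274 -0.0622] [0.0044 0.0044]
capped_bottle side [304.1 281.9] 0.85 [ 0.5282 -0.0215]
capped_bottle top [348.9 255.2] 0.42 [ 0.5265 -0.0323]
capped_bottle wrist [166.3 243. ] 0.71 [ 0.524  -0.0302]
    [ 0.5258 -0.0296  0.0312] [0.0028 0.0024 0.0031]
red_lid_jar side [272.6 260. ] 0.85 [0.4548 0.055 ]
red_lid_jar top [318.8 277.1] 0.84 [0.4658 0.0514]
red_lid_jar wrist [224.5 163.6] 0.86 [0.4559 0.0619]
    [0.4588 0.0563 0.024 ] [0.0042 0.0086 0.0057]
metal_lid_jar side [345.1 242.8] 0.92 [0.6243 0.1209]
metal_lid_jar top [295.  220.9] 0.78 [0.6236 0.118 ]
metal_lid_jar wrist [526.4 276.8] 0.65 [0.6659 0.3621]
    [0.6212 0.1966 0.0552] [0.0691 0.0799 0.1351]
14.95 [ 0.2846  0.1663  0.0951  1.4997 -0.      0.5344]
```

```bash
python3 -c "
from h import *
print(rel([.552,.063,.284]))"
```

```text
[-5.13 -7.94  0.13]
```

```bash
cat > hv.py <<'E'
from h import *
import sys
np.set_printoptions(precision=4,suppress=True)
i=camera_info("wrist");im=read_camera("wrist");save(sys.argv[1],im)
np.savez("pics/"+sys.argv[1],R=i["R"],t=i["t"],k=[i["fx"],i["fy"],i["cx"],i["cy"]])
t=tip_of("wrist","carousel_handle");r=recognise("wrist","carousel_handle")
print(t[:2],r[:2])
if t: print(at_z(i,t[0]["point"],.138))
for a in (108.2,):
  d=np.array([np.cos(np.radians(a)),np.sin(np.radians(a)),0])
  print("pred top bar ends",[np.round(proj(i,np.array([.5515,.063,.178])+k*.028*d)) for k in(-1,0,1)],"org",np.round(proj(i,np.array([.5515,.063,.138]))))
s=monitor.read_state();print(s["time"],s["joints"][5],rel([.5515,.063,.16]))
E
python3 -m handwheel '[[1,-1.3,-2,0,-7.5],[1,-2.6,-4,0,-15],[1,-3.9,-6,0,-22.5],[1,-5.1,-7.9,0,-30],[1,-5.1,-7.9,0,-37.5],[1,-5.1,-7.9,0,-45],[1,-5.1,-7.9,0,-52.5],[1,-5.1,-7.9,0,-60]]'
python3 hv.py h1
python3 -m handwheel '[[1,0,0,0,-8],[1,0,0,0,-16],[1,0,0,0,-24],[1,0,0,0,-32],[1,0,0,0,-40],[1,0,0,0,-48],[1,0,0,0,-56],[1,0,0,0,-62.5]]'
python3 hv.py h2
```

```text
time: 15.75
tcp_pos: [0.5519, 0.0634, 0.2853]
ee_rot: [-0.391, 0.921, 0.0, -0.0]
ft_force: [0.6, -0.4, 0.5]
finger_gap: 0.998
grasp_force: 0.0
[{'point': [319.3, 225.0], 'conf': 0.86}, {'point': [37.5, 12.2], 'conf': 0.31}] [{'rect': [282.6, 206.2, 74.1, 54.4], 'conf': 0.87}]
[0.5528 0.0628 0.138 ]
pred top bar ends [array([284., 219.]), array([321., 238.]), array([356., 256.])] org [321. 224.]
15.9 -0.6800368763517795 [ 0.06 -0.01 12.53]
time: 16.7
tcp_pos: [0.5518, 0.0636, 0.2853]
ee_rot: [0.811, -0.586, 0.0, -0.0]
ft_force: [-0.8, -1.1, 1.2]
finger_gap: 1.0
grasp_force: 0.0
[{'point': [321.6, 221.1], 'conf': 0.78}, {'point': [371.6, 126.7], 'conf': 0.39}] [{'rect': [239.1, 105.5, 40.9, 37.9], 'conf': 0.73}, {'rect': [306.1, 190.2, 28.6, 83.9], 'conf': 0.72}]
[0.5518 0.0608 0.138 ]
pred top bar ends [array([321., 197.]), array([321., 237.]), array([321., 275.])] org [321. 224.]
16.85 -1.7690642389972067 [ 0.05  0.05 12.53]
```

```bash
python3 -m handwheel '[[0.6,0,0,4,0],[0.3,0,0,8,0],[0.3,0,0,11,0],[0.3,0,0,12.8,0],[0.3,0,0,12.8,0],[-1,0,0,12.8,0],[-1,0,0,12.8,0],[-1,0,0,12.8,0]]'
python3 -m handwheel '[[-1,0,0,0,0],[-1,0,0,0,0],[-1,0,0,0,0],[-1,0,0,0,0],[-1,0,0,0,0],[-1,0,0,0,0],[-1,0,0,0,0],[-1,0,0,0,0]]'
```

```text
time: 17.65
tcp_pos: [0.5529, 0.0637, 0.1591]
ee_rot: [0.81, -0.587, 0.001, -0.001]
ft_force: [-0.6, -0.1, 1.4]
finger_gap: 0.178
grasp_force: 59.2
time: 18.45
tcp_pos: [0.5529, 0.0637, 0.159]
ee_rot: [0.81, -0.587, 0.001, -0.001]
ft_force: [0.2, -0.3, 6.9]
finger_gap: 0.178
grasp_force: 60.0
```

```bash
python3 -m handwheel '[[-1,0,0,0,2],[-1,0,0,0,6],[-1,0,0,0,11],[-1,0,0,0,16],[-1,0,0,0,21],[-1,0,0,0,26],[-1,0,0,0,31],[-1,0,0,0,36]]'
python3 - <<'E'
from h import *
np.set_printoptions(precision=4,suppress=True)
s=monitor.read_state();print(s["torque"],s["joints"][5])
inf={}
for c in("side","top"): inf[c]=camera_info(c);save(c+"6",read_camera(c))
for l in["dropper_bottle","salt_shaker","red_lid_jar","metal_lid_jar","capped_bottle"]:
  for c in inf:
    for r in tip_of(c,l)[:1]:
        X=at_z(inf[c],r["point"],.026);print(l,c,round(r["conf"],2),X,np.degrees(np.arctan2(X[1]-.063,X[0]-.552)))
E
```

```text
time: 19.25
tcp_pos: [0.5537, 0.0637, 0.1591]
ee_rot: [-0.588, 0.809, -0.001, 0.002]
ft_force: [4.9, 0.9, 4.3]
finger_gap: 0.178
grasp_force: 59.9
[-0.0516 -0.4894  0.3175] -1.1419503417591517
dropper_bottle side 0.98 [ 0.5786 -0.0222  0.026 ] -72.66475385649774
dropper_bottle top 0.38 [ 0.5746 -0.025   0.026 ] -75.6054606443388
salt_shaker side 0.59 [0.5729 0.1581 0.026 ] 77.59284584982052
salt_shaker top 0.51 [0.5742 0.1528 0.026 ] 76.13596661672472
red_lid_jar side 0.83 [0.4657 0.125  0.026 ] 144.3233031597617
red_lid_jar top 0.54 [0.4766 0.1171 0.026 ] 144.35015106072703
capped_bottle side 0.95 [0.4759 0.0112 0.026 ] -145.75371686174972
```

```bash
python3 -m handwheel '[[-1,0,0,0,4.5],[-1,0,0,0,9],[-1,0,0,0,13.5],[-1,0,0,0,18],[-1,0,0,0,22.5],[-1,0,0,0,27],[-1,0,0,0,31.5],[-1,0,0,0,36]]'
python3 -m handwheel '[[-1,0,0,0,4.5],[-1,0,0,0,9],[-1,0,0,0,13.5],[-1,0,0,0,18],[-1,0,0,0,22.5],[-1,0,0,0,27],[-1,0,0,0,31.5],[-1,0,0,0,36]]'
python3 -m handwheel '[[-1,0,0,0,4.5],[-1,0,0,0,9],[-1,0,0,0,13.5],[-1,0,0,0,18],[-1,0,0,0,22.5],[-1,0,0,0,27],[-1,0,0,0,31.5],[-1,0,0,0,36]]'
python3 -m handwheel '[[-1,0,0,0,0],[-1,0,0,0,0],[-1,0,0,0,0],[-1,0,0,0,0],[-1,0,0,0,0],[-1,0,0,0,0],[-1,0,0,0,0],[-1,0,0,0,0]]'
cat > fin.py <<'E'
from h import *
np.set_printoptions(precision=4,suppress=True)
s=monitor.read_state();print(s["time"],s["torque"],s["joints"][5],s["grasp_force"])
inf={}
for c in("side","top"): inf[c]=camera_info(c);save(c+"7",read_camera(c))
for l in["dropper_bottle","salt_shaker","red_lid_jar","metal_lid_jar","capped_bottle"]:
  o=[]
  for c in inf:
    for r in tip_of(c,l)[:1]:
        o.append((inf[c],r["point"]));X=at_z(inf[c],r["point"],.026);print(l,c,round(r["conf"],2),X,np.degrees(np.arctan2(X[1]-.063,X[0]-.552))%360)
  if len(o)==2:print("  ",tri(o))
E
python3 fin.py
```

```text
time: 20.65
tcp_pos: [0.5545, 0.0632, 0.1591]
ee_rot: [-0.31, 0.951, -0.001, 0.003]
ft_force: [9.0, -2.7, 4.6]
finger_gap: 0.177
grasp_force: 60.0
time: 21.45
tcp_pos: [0.5548, 0.0623, 0.1591]
ee_rot: [-0.001, 1.0, -0.001, 0.003]
ft_force: [10.4, -5.6, 3.2]
finger_gap: 0.181
grasp_force: 59.9
time: 22.25
tcp_pos: [0.5545, 0.0615, 0.1591]
ee_rot: [0.309, 0.951, -0.001, 0.004]
ft_force: [8.9, -9.5, 5.7]
finger_gap: 0.179
grasp_force: 60.1
time: 23.05
tcp_pos: [0.5545, 0.0615, 0.159]
ee_rot: [0.307, 0.952, -0.001, 0.004]
ft_force: [7.7, -8.5, 4.6]
finger_gap: 0.181
grasp_force: 59.8
23.05 [-1.4782 -1.102  -0.0704] 0.737852028999499 59.842822551727295
dropper_bottle side 0.72 [0.4516 0.0669 0.026 ] 177.8005549319042
salt_shaker side 0.59 [0.6289 0.0057 0.026 ] 323.3070590581941
red_lid_jar side 0.7 [0.6252 0.1181 0.026 ] 36.98745387544187
metal_lid_jar side 0.74 [ 0.5149 -0.0278  0.026 ] 247.79666133271112
metal_lid_jar top 0.65 [ 0.5259 -0.0304  0.026 ] 254.4085030856745
   (array([ 0.5202, -0.0308,  0.0297]), [0.005261249772560151, 0.005261249772560202])
capped_bottle side 0.88 [0.5206 0.1629 0.026 ] 107.4488928455541
capped_bottle top 0.71 [0.525  0.1443 0.026 ] 108.3801202928785
   (array([0.5221, 0.1432, 0.0406]), [0.0010996019398658921, 0.0010996019398658587])
```

```bash
python3 -c "
from h import *
s=monitor.read_state();print(s['qd'],s['finger_gap']);print(ticket.sign_off())"
```

```text
[ 0.00032977  0.00024063 -0.00164158 -0.00174913 -0.00069425  0.00028471] 0.1827167621977766
the job is handed in; nothing more can be done
None
```

The job is handed in: the salt shaker is back in the empty pocket and let go, the dropper bottle is at the front (about 2° off square, about 4 mm), and the gripper still holds the handle at about 60 N with the carousel still; sign-off gave no verdict, and I made the final check from camera positions only, not by viewing a picture.

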